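# Fit the change cog on the cord twister

## Robot

A 7-joint arm with a two-finger parallel gripper is mounted at the origin on the work surface. World frame = base frame: x ahead of the robot, y to its left, z up, the work surface at z = 0. Lengths are in m, angles in rad, forces in N, time in s.
With the tool pointing down it reaches from about 0.425 to 0.875 m from the base axis. Payload 4.7 kg.
Tool frame: the origin (TCP) lies on the centre line of the jaws, within the pads' length; the fingertips stand 11 mm ahead of it and the grasp point (between the pads) lies 8 mm behind it; z points along the fingers, y is the direction in which the jaws open and shut (so a half turn about z gives the same grasp; the last joint's range is limited). The gripper opens to 87 mm and grips with 3 to 60 N. Pads are 19 mm wide; open, the fingers measure 117 mm over their backs; the gripper's body (75 mm by 190 mm) begins 51 mm behind the grasp point.
Start: joints at [1.129, 0.321, -0.07, 1.45, 0.023, 1.371, -0.057], TCP at [0.286, -0.584, 0.206] pointing down, gripper open.
Joint ranges: [-2.86, 2.86], [-0.3, 2.09], [-1.38, 1.24], [0.06, 2.45], [-1.56, 4.7], [0.09, 2.05], [-2.69, 2.69]. Speed limits (rad/s): [2.57, 2.57, 3.14, 3.14, 3.14, 3.14, 3.14].

## Interface

Orientations are given as [roll, pitch, yaw] about the fixed x, y, z axes, in that order (R = Rz(yaw) Ry(pitch) Rx(roll)).
In Python, from station import telemetry, vision, env gives the robot as it stands.
- The arm moves only by the tool move_arm, never from a script. Its argument "plan" is a list that holds one entry, the list of rows, each a list of 4 numbers: the shift along the tool's x, y, z in mm, then the turn about the tool's z in degrees. In form: [[[x, y, z, twist], ...]]. A call has 1 to 12 rows; each row shifts and turns the commanded pose from where the row before left it, along the tool's axes as they then stand; what a row does not reach is not made up. A row lasts 1/12 s, in which the tool goes at most 41.7 mm and 7.16 degrees, less where a joint would pass 70% of its speed; a pose out of reach is approached as far as the arm can. A call is refused whole if a number of a shift passes 41.7 or a number of a turn 7.16, either way. A call with a gripper value outside its range is refused whole. "gripper" is the gripper's target within -1 to 1 (fully open at 1, half-way at 0, shut at -1), set as the call begins (left out, the last holds). The fingers move at their own pace and stop on an object; "force" is the grip in N (left out, the last holds). Time passes only in rows, so rows that do not move let the fingers close. It gives the time, the measured TCP pose, the force and the opening at its end, in the units of the state.
- telemetry.observe(): the state, without advancing time (a new reading comes with each control period).
- vision.capture(name): name is "scene" or "top" or "wrist"; returns a dict with "image" (400x640x3 uint8, red, green, blue), "fx", "fy", "cx", "cy" (pixels), "R" (3x3) and "t" (3): a world point X has camera coordinates R X + t; the wrist camera has in their place "tool_from_camera" (4x4, takes a point from camera to tool coordinates, whose origin is the TCP and whose axes are the flange's). Camera axes: x right, y down, z forward; pixel columns grow to the right and rows downward; lengths in m; the calibration is good to about 2 mm. A picture is of the moment at which its call begins: read the wrist's pose just before it. There is no depth.
- env.sign_off(): hands the job in, once; it reports no verdict.
The state is a dict: "time_s": time; "joint_pos": joint angles; "qvel": joint speeds; "tau": joint torques, N m; "tool_pos": TCP position; "orientation": TCP orientation; "wrist_force": force on the tool from outside, world axes, zero at the start; "wrist_torque": the same for the moment, N m; "grip_width": finger opening in m.
Only numpy, scipy, OpenCV 4.12 (cv2) and the standard library are available. Lean on these libraries where they do the work, as an engineer would, in place of code of your own. Each camera call takes 0.05 s, during which the arm holds its last target. There are 200 camera calls.

## Task

Take the orange cog by its square boss and slide it from above onto the upright keyed spindle of the teal cord twister, turned so that its keyway (white stripe) lines up with the spindle's yellow master spline. Lower it gently until it sits fully home on the seat, without dropping it on, and let go. Leave the blue and green cogs where they lie.

Things in the scene. Friction and masses are not known exactly. Their poses are not given: they have to be found in the camera images.
- orange_cog: Orange cog lying flat, 0.2-0.4 kg: toothed disc 100 mm across, 12 mm thick; square boss on it up to 46 mm above the underside, 44 (x) by 40 mm (y): grip it across its +y and -y flats. 28 mm bore through along z; 13 mm wide keyway, full height, opens the boss's +x side (20 mm from the axis at the disc); white stripe on the disc along +x. Origin: centre of the underside, z up.
- spindle (a point): Seat centre: flange 60 mm wide, 70 mm above the table, on a fixed teal machine (low motor to +x). z up the spindle: 22 mm thick to 30 mm above the seat, tapering to 8 mm at 50 mm. Yellow spline along +x: 7 mm wide, to 18 mm off the axis and 25 mm up; white stripe beyond. A seated cog's underside is on the seat, its +x along this +x (play 3 mm, 15 deg); turned wrongly it stops on the spline.
- blue_cog: Blue cog lying flat: like the orange cog but 92 mm across the teeth; same boss, bore, keyway and stripe. A bystander, to be left where it lies. Origin and axes as for the orange cog.
- green_cog: Green cog lying flat: like the orange cog but 92 mm across the teeth; same boss, bore, keyway and stripe. A bystander, to be left where it lies. Origin and axes as for the orange cog.
There are look-alikes about, which are no part of the job. Of the things that look like the orange_cog, the largest one is meant.

How it is judged:
On the way:
1. the orange cog has been brought over the spindle, clear above its nose (horizontal distance between orange_cog and spindle below 0.05 m and z of orange_cog in the frame of spindle above 0.045 m), for 0.05 s.
At the end, for the whole second after the job is handed in: The orange cog is on the spindle, let go and at rest: its underside within 6 mm of the seat, within 10 mm of the axis, level within 7 degrees, its keyway within 23 degrees of the master spline; the blue and green cogs lie within 30 mm of where they started (z of orange_cog in the frame of spindle between -0.006 and 0.006 m and horizontal distance between orange_cog and spindle below 0.01 m and angle between the x axis of orange_cog and the x axis of spindle, either way round below 0.4 rad and angle between orange_cog's own z axis and vertical below 0.12 rad and linear speed of orange_cog below 0.03 m/s and distance of each of blue_cog, green_cog from where it was at the start of the episode below 0.03 m); the robot touches nothing.
It fails at once if the orange cog is dropped onto the spindle (falls faster than 0.6 m/s there; a free fall of about 2 cm) (horizontal distance between orange_cog and spindle below 0.03 m and z of orange_cog in the frame of spindle below 0.06 m and linear speed of orange_cog above 0.6 m/s).
It also fails if it takes over 38 s, if anything falls off the work surface, if the arm or the gripper's body presses on something with over 40 N, if the wrist force passes 120 N, or if a joint passes its speed limit or range.

## Working session

There is one attempt and no reset: what is moved stays moved. The work goes in short steps, Python scripts to look and compute and a tool call to move; the robot and the scene stay as the last step left them, time stands still between calls to the robot, and variables do not carry over. Pictures are saved under pics/ and viewed, about 8 in all and at most 12, crops included, and the job is handed in when it is done.

Besides the shell and the picture viewer there is one more tool, called after ">>>" as name(argument=value, ...) on one line, values as JSON. move_arm: Moves the arm, as the interface text tells. Its arguments: {"type":"object","properties":{"plan":{"type":"array","items":{"type":"array","items":{"type":"array","items":{"type":"number"}}}},"gripper":{"type":"number"},"force":{"type":"number"}},"required":["plan"]}

```bash
ls; mkdir -p pics; cat > h.py <<'E'
import numpy as np, cv2
from station import telemetry, vision, env
from scipy.spatial.transform import Rotation as Ro
def cap(n,f=None):
    s=telemetry.observe(); c=vision.capture(n)
    if f: cv2.imwrite('pics/'+f,c['image'][:,:,::-1])
    if n=='wrist':
        T=np.eye(4);T[:3,:3]=Ro.from_euler('xyz',s['orientation']).as_matrix();T[:3,3]=s['tool_pos']
        W=T@np.array(c['tool_from_camera']); c['R']=W[:3,:3].T; c['t']=-W[:3,:3].T@W[:3,3]
    c['R']=np.array(c['R']);c['t']=np.array(c['t']).ravel()
    return c
def ray(c,u,v,z):
    d=c['R'].T@np.array([(u-c['cx'])/c['fx'],(v-c['cy'])/c['fy'],1]); o=-c['R'].T@c['t']
    return o+d*(z-o[2])/d[2]
def proj(c,X):
    p=c['R']@np.array(X)+c['t']; return p[0]/p[2]*c['fx']+c['cx'],p[1]/p[2]*c['fy']+c['cy']
E
python3 - <<'E'
from h import *
a=cap('top','top.png');b=cap('scene','scene.png')
for c in(a,b): print(-c['R'].T@c['t'],c['R'][2],c['fx'],c['cx'],c['cy'])
np.save('top.npy',{k:a[k] for k in('R','t','fx','fy','cx','cy')},allow_pickle=True)
print(telemetry.observe())
E
```

```text
pics
[ 0.53816031 -0.02807961  1.00831031] [ 0.08995369  0.0088611  -0.99590653] 394.3201177788783 318.1410849255957 198.62382942068538
[1.39292264 0.3035938  1.03912254] [-0.60804873 -0.25275514 -0.75258992] 502.35967770201955 323.35496225159653 196.39741876176717
{'time_s': 0.1, 'joint_pos': array([ 1.12909796,  0.32173321, -0.07005285,  1.45155365,  0.02260605,
        1.37076045, -0.05688347]), 'qvel': array([-0.00011094, -0.00072386, -0.00148892, -0.00349278,  0.00179826,
        0.0015445 ,  0.00072872]), 'tau': array([ 6.95638046e-04, -4.92574418e+01, -4.05272003e-01, -3.13399243e+01,
       -6.40103244e-02,  3.95380938e-02,  1.24321919e-04]), 'tool_pos': array([ 0.28582851, -0.5832166 ,  0.20528048]), 'orientation': array([-3.13992747e+00,  1.07313923e-04,  4.55813811e-01]), 'wrist_force': array([ 0.18531336,  0.32114464, -0.32032449]), 'wrist_torque': array([ 0.02184626,  0.0216869 , -0.02838313]), 'grip_width': 0.08752488771123083}
```

View pics/top.png

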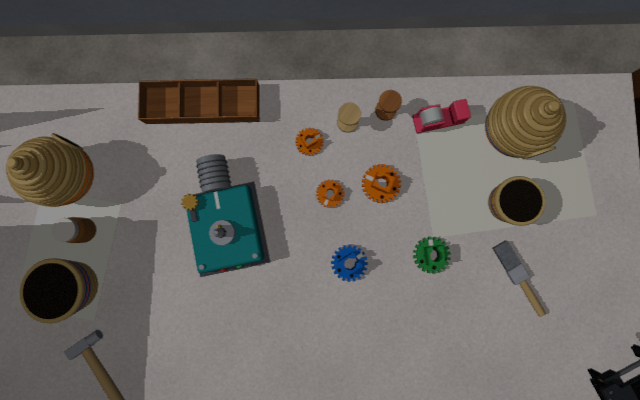

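View pics/scene.png

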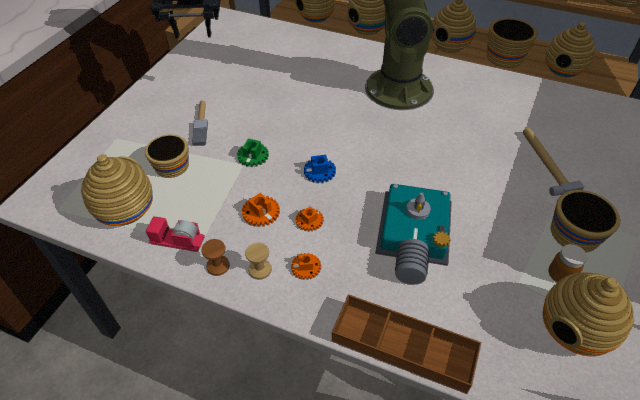

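The top view shows three orange candidates at about (309,141), (330,193) and (381,183). The last is clearly the largest. The spindle is near (221,232), with its motor up-image.

```bash
python3 - <<'E'
from h import *
i=cv2.imread('pics/top.png')
a=cv2.resize(i[155:215,350:410],(480,480),interpolation=cv2.INTER_CUBIC)
b=cv2.resize(i[180:280,180:270],None,fx=4.8,fy=4.8,interpolation=cv2.INTER_CUBIC)[:480]
cv2.imwrite('pics/crop1.png',np.hstack([a,b])[:,:800])
c=np.load('top.npy',allow_pickle=True).item()
print([ray(c,*p).round(3) for p in [(381,183,.01),(221,232,.07),(432,255,.01),(349,263,.01),(330,193,.01),(309,141,.01)]])
E
```

```text
[array([ 0.666, -0.18 ,  0.01 ]), array([0.547, 0.212, 0.07 ]), array([ 0.482, -0.302,  0.01 ]), array([ 0.465, -0.094,  0.01 ]), array([ 0.642, -0.05 ,  0.01 ]), array([0.778, 0.002, 0.01 ])]
```

View pics/crop1.png

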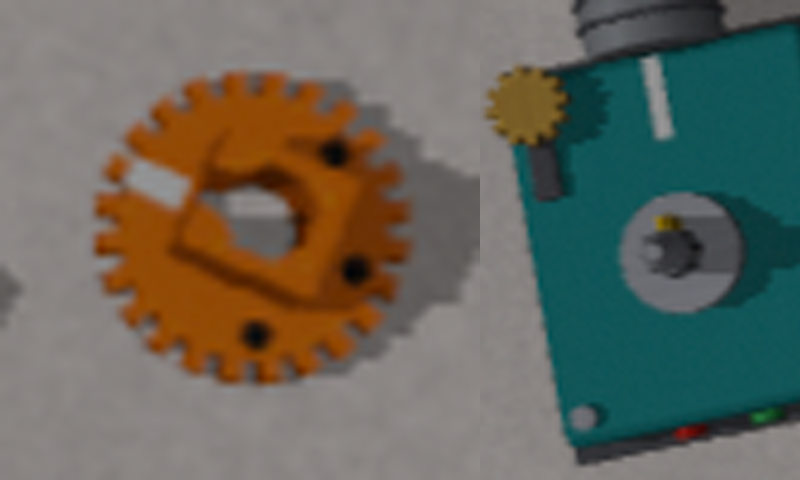

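The chosen cog has its centre at about (381.5,183.5) and its stripe at (370,178), pointing left in the image (+y). The flange centre is at (222.3,232.7), with the housing stripe running from (218.8,208.8) to (215.4,191.5).

```bash
python3 - <<'E'
from h import *
c=np.load('top.npy',allow_pickle=True).item()
o=ray(c,381.5,183.5,.012); w=ray(c,369.8,178,.012); d=w-o
print('cog',o,'stripe',np.linalg.norm(d),np.degrees(np.arctan2(d[1],d[0])))
s=ray(c,222.3,232.7,.07);print('seat',s)
for z in(.05,.06,.07):
  p,q=ray(c,219.2,208.8,z),ray(c,215.4,191.7,z)
  print(z,p,q,np.degrees(np.arctan2(*(q-p)[1::-1])),np.degrees(np.arctan2(*((p+q)/2-s)[1::-1])))
w=cap('wrist');print(np.round(w['tool_from_camera'] if 'tool_from_camera' in w else 0,3),w['fx'])
E
```

```text
cog [ 0.6639461  -0.18086403  0.012     ] stripe 0.03274470550323968 63.46515590810298
seat [0.54555192 0.20938121 0.07      ]
0.05 [0.60397048 0.22234596 0.05      ] [0.64612162 0.23194189 0.05      ] 12.825095445368904 12.595657020875318
0.06 [0.60328375 0.21973277 0.06      ] [0.64499504 0.22922855 0.06      ] 12.825095445368955 10.876017668026607
0.07 [0.60259702 0.21711957 0.07      ] [0.64386846 0.22651522 0.07      ] 12.825095445368907 9.095493507678507
[[ 0.001 -0.968 -0.25   0.068]
 [ 1.     0.     0.002  0.   ]
 [-0.002 -0.25   0.968 -0.178]
 [ 0.     0.     0.     1.   ]] 351.89225172308824
```

>>> move_arm(plan=[[[32.3,-12.2,0,0],[32.3,-12.2,0,0],[32.3,-12.2,0,0],[32.3,-12.2,0,0],[32.3,-12.2,0,0],[32.3,-12.2,0,0],[32.3,-12.2,0,0],[32.3,-12.2,0,0],[32.3,-12.2,0,0],[32.3,-12.2,0,0],[32.3,-12.2,0,0],[32.3,-12.2,0,0]]], gripper=1)

```text
time_s: 1.15
tool_pos: [0.5704, -0.2802, 0.206]
orientation: [-3.141, 0.0, 0.456]
wrist_force: [-0.5, -0.9, 0.1]
grip_width: 0.0871
```

>>> move_arm(plan=[[[32.3,-12.2,0,0],[32.3,-12.2,0,0],[32.3,-12.2,0,0],[32.3,-12.2,0,0],[0,0,0,-6.2],[0,0,0,-6.2],[0,0,0,-6.2],[0,0,0,-6.2],[0,0,0,-6.2],[0,0,0,-6.4],[0,0,0,0],[0,0,0,0]]])

```text
time_s: 2.15
tool_pos: [0.664, -0.181, 0.2058]
orientation: [-3.141, 0.0, 1.105]
wrist_force: [-0.3, -0.5, 0.3]
grip_width: 0.087
```

```bash
python3 - <<'E'
from h import *
c=cap('wrist','w1.png');np.save('w1.npy',{k:c[k] for k in('R','t','fx','fy','cx','cy')},allow_pickle=True)
s=telemetry.observe();print(s['tool_pos'],np.degrees(s['orientation']),s['joint_pos'],s['time_s'])
print(proj(c,[.664,-.181,.012]))
E
```

```text
[ 0.66403088 -0.18101376  0.2058953 ] [-1.79969022e+02  6.95189689e-03  6.33311873e+01] [ 0.54523852  0.4386878  -0.44645799  1.33009507  0.18668421  1.41443959
 -0.35866305] 2.2
(np.float64(320.23157316659075), np.float64(173.1685285766795))
```

View pics/w1.png

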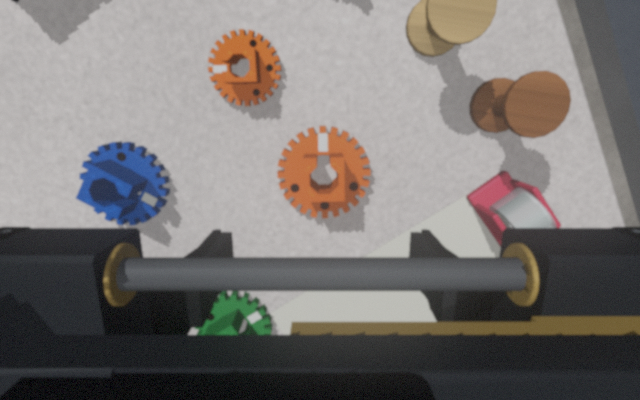

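The largest orange cog sits at about (324,172), with its stripe at (323,142), as predicted (320,173). Next is a refined fit.

```bash
python3 - <<'E'
from h import *
c=np.load('w1.npy',allow_pickle=True).item()
i=cv2.imread('pics/w1.png');h=cv2.cvtColor(i,cv2.COLOR_BGR2HSV)
m=cv2.inRange(h,(5,150,60),(18,255,255));n,l,st,ce=cv2.connectedComponentsWithStats(m)
k=l[190,300] or l[160,300];print(st[k])
cn=max(cv2.findContours((l==k).astype(np.uint8),0,1)[0],key=cv2.contourArea)
W=np.array([ray(c,*p[0],.006)[:2] for p in cv2.convexHull(cn)],np.float32)
print('circ',cv2.minEnclosingCircle(W),'ell',cv2.fitEllipse(W))
r=i[130:156,308:340];s=cv2.inRange(cv2.cvtColor(r,cv2.COLOR_BGR2HSV),(0,0,120),(180,70,255))
n,l2,st2,ce2=cv2.connectedComponentsWithStats(s);j=1+np.argmax(st2[1:,4]);print(st2[j],ce2[j]+[308,130])
o=np.array(cv2.minEnclosingCircle(W)[0]);w=ray(c,*(ce2[j]+[308,130]),.012)[:2]
d=w-o;print(np.linalg.norm(d),np.degrees(np.arctan2(d[1],d[0])))
E
```

```text
[ 279  129   90   87 3510]
circ ((0.6664873957633972, -0.18357902765274048), 0.048984918743371964) ell ((0.6665019392967224, -0.18199092149734497), (0.09248604625463486, 0.09861228615045547), 96.04824829101562)
[  7   0  16  22 219] [322.35159817 140.38812785]
0.03598730386675626 65.18967136014783
```

>>> move_arm(plan=[[[-0.7,2.5,0,-1],[0,0,25,0],[0,0,25,0],[0,0,25,0],[0,0,25,0],[0,0,25,0],[0,0,22,0],[0,0,17,0],[0,0,10,0],[0,0,5,0],[0,0,0,0],[0,0,0,0]]])

```text
time_s: 3.2
tool_pos: [0.6669, -0.1828, 0.0282]
orientation: [3.14, -0.0, 1.126]
wrist_force: [0.3, -0.3, 0.9]
grip_width: 0.087
```

>>> move_arm(plan=[[[0,0,0,0],[0,0,0,0],[0,0,0,0],[0,0,0,0],[0,0,0,0],[0,0,0,0],[0,0,0,0],[0,0,0,0],[0,0,0,0],[0,0,0,0],[0,0,0,0],[0,0,0,0]]], gripper=-1, force=30)

```text
time_s: 4.2
tool_pos: [0.6662, -0.1827, 0.0272]
orientation: [3.142, 0.0, 1.126]
wrist_force: [0.9, -0.5, -0.4]
grip_width: 0.0389
```

>>> move_arm(plan=[[[0,0,-5,0],[0,0,-15,0],[0,0,-25,0],[0,0,-30,0],[0,0,-30,0],[0,0,-30,0],[0,0,-30,0],[0,0,-20,0],[0,0,-10,0],[0,0,0,0],[0,0,0,0]]])

```text
time_s: 5.12
tool_pos: [0.6659, -0.1825, 0.2221]
orientation: [-3.142, 0.0, 1.126]
wrist_force: [0.1, 0.0, -2.9]
grip_width: 0.0389
```

```bash
python3 - <<'E'
from h import *
c=cap('wrist','w2.png');np.save('w2.npy',{k:c[k] for k in('R','t','fx','fy','cx','cy')},allow_pickle=True)
s=telemetry.observe();print(s['tool_pos'],np.degrees(s['orientation']),s['joint_pos'],s['time_s'],s['grip_width'],s['wrist_force'])
E
```

```text
[ 0.66527921 -0.18250037  0.22067939] [-1.79864469e+02  3.98172306e-02  6.45251740e+01] [ 0.54558443  0.43874345 -0.44985323  1.30099196  0.18720648  1.44550914
 -0.33527271] 5.1667 0.038911831886045745 [-0.64756596  0.46215892 -3.07550923]
```

View pics/w2.png

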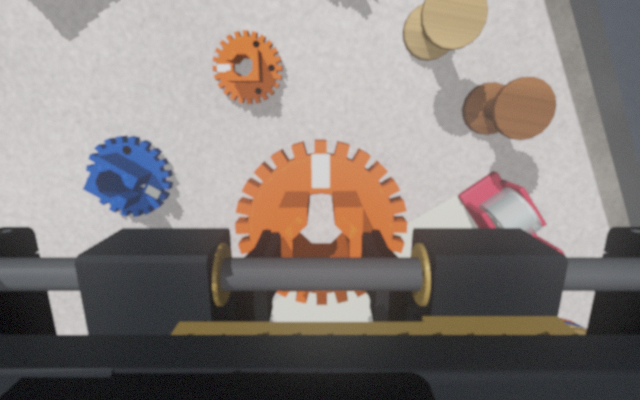

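The cog is gripped: the stripe at (320,170) points along tool +x, the disc is centred near column 321, and it adds about 3 N. I'll check the in-hand offset and plan the transfer.

```bash
python3 - <<'E'
from h import *
c=np.load('w2.npy',allow_pickle=True).item()
s=telemetry.observe();T=Ro.from_euler('xyz',s['orientation']);p=s['tool_pos']
f=lambda x,y,z:np.round(proj(c,p+T.apply([x,y,z])),1)
print('rim top front',f(.05,0,.0152),f(.05,0,.0272),'sides',f(0.01,.049,.0152),f(0.01,-.049,.0152),'back',f(-.05,0,.0272),'stripe',f(.025,0,.0152),f(.05,0,.0152))
tgt=np.array([.5456,.2094]);yaw=np.radians(12.3)
d=tgt-p[:2];y0=s['orientation'][2]
print('shift at present yaw',d[0]*np.cos(y0)+d[1]*np.sin(y0),d[0]*np.sin(y0)-d[1]*np.cos(y0))
E
```

```text
rim top front [318.8 141.7] [318.8 139.8] sides [403.7 211.6] [233.9 211.7] back [319.  294.6] stripe [318.8 186.3] [318.8 141.7]
shift at present yaw 0.30232183986556277 -0.27660534541052184
```

>>> move_arm(plan=[[[10,-14,0,0],[20,-28.2,0,0],[20,-28.2,0,0],[20,-28.2,0,0],[20,-28.2,0,0],[20,-28.2,0,0],[20,-28.2,0,0],[20,-28.2,0,0],[20,-28.2,0,0],[20,-28.2,0,0],[20,-28.2,0,0],[20,-28.2,0,0]]])

```text
time_s: 6.17
tool_pos: [0.4702, 0.1651, 0.2202]
orientation: [-3.139, 0.002, 1.126]
wrist_force: [1.2, -0.1, -2.3]
grip_width: 0.0389
```

>>> move_arm(plan=[[[16.8,-23.7,0,0],[0,0,0,6.5],[0,0,0,6.5],[0,0,0,6.5],[0,0,0,6.5],[0,0,0,6.5],[0,0,0,6.5],[0,0,0,6.5],[0,0,0,6.7],[0,0,0,0],[0,0,0,0],[0,0,0,0]]])

```text
time_s: 7.17
tool_pos: [0.4577, 0.1896, 0.2213]
orientation: [3.142, 0.002, 0.218]
wrist_force: [-0.5, -1.2, -1.0]
grip_width: 0.0387
```

```bash
python3 - <<'E'
from h import *
c=cap('wrist','w3.png');np.save('w3.npy',{k:c[k] for k in('R','t','fx','fy','cx','cy')},allow_pickle=True)
s=telemetry.observe();print(s['tool_pos'],np.degrees(s['orientation']),s['joint_pos'],s['time_s'],s['grip_width'],s['wrist_force'])
print(proj(c,[.5456,.2094,.07]),proj(c,[.5456,.2094,.12]))
E
```

```text
[0.45785168 0.18963866 0.22150797] [1.79999702e+02 7.73552321e-02 1.24458611e+01] [ 0.26964042  0.01304669 -0.71419347  1.7783474   0.00844272  1.35471071
 -1.79990727] 7.2167 0.03883215742552062 [-0.04663238  0.08784121 -3.17012087]
(np.float64(319.4245058418579), np.float64(82.43786795937393)) (np.float64(319.2845929089014), np.float64(77.81187845847859))
```

View pics/w3.png

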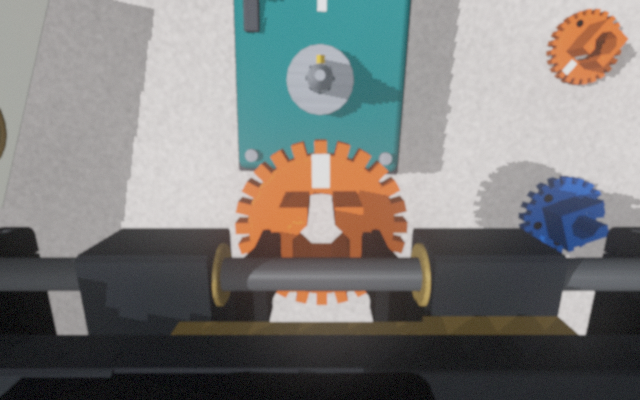

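The flange centre is at about (320,79), the nose at (320,75), the yellow spline at (320,59), and the housing stripe at column 321.5. All line up with the cog stripe (320,170). The disc front edge is at row 139.

```bash
python3 - <<'E'
from h import *
c=np.load('w3.npy',allow_pickle=True).item();i=cv2.imread('pics/w3.png');h=cv2.cvtColor(i,cv2.COLOR_BGR2HSV)
r=cv2.inRange(h,(0,0,95),(180,60,255)); r2=np.zeros_like(r); r2[30:128,270:370]=r[30:128,270:370]
cn=max(cv2.findContours(r2,0,1)[0],key=cv2.contourArea)
W=np.array([ray(c,*p[0],.07)[:2] for p in cv2.convexHull(cn)],np.float32)
print('flange',cv2.minEnclosingCircle(W),cv2.fitEllipse(W),cv2.boundingRect(cn))
ys,xs=np.nonzero(r[0:14,308:336]);u,v=xs.mean()+308,ys.mean();print('stripe px',u,v)
s=np.array([cv2.minEnclosingCircle(W)[0]])[0]
for z in(.05,.06,.065):
  q=ray(c,u,v,z)[:2];d=q-s;print(z,np.degrees(np.arctan2(d[1],d[0])))
y=cv2.inRange(h,(20,120,80),(35,255,255))[40:75,300:340];ys,xs=np.nonzero(y);print('spline',xs.mean()+300,ys.mean()+40,ray(c,xs.mean()+300,ys.mean()+40,.095)[:2])
print('nose',ray(c,320,75,.12))
E
```

```text
flange ((0.5479029417037964, 0.20943281054496765), 0.030160604044795036) ((0.547726571559906, 0.20952773094177246), (0.059617165476083755, 0.05971174314618111), 121.7570571899414) (286, 44, 68, 71)
stripe px 321.5 5.5
0.05 11.25552123512191
0.06 11.236209340727777
0.065 11.225949062027674
spline 320.27272727272725 58.57575757575758 [0.56208499 0.212284  ]
nose [0.54767244 0.2093072  0.12      ]
```

>>> move_arm(plan=[[[12,0,0,0.5],[20,0,0,0],[20,0,0,0],[20,0,0,0],[13,0,0,0],[6.8,0,0,0],[0,0,0,0],[0,0,15,0],[0,0,20,0],[0,0,15,0],[0,0,5,0],[0,0,0,0]]])

```text
time_s: 8.22
tool_pos: [0.5464, 0.2081, 0.1659]
orientation: [3.141, 0.003, 0.207]
wrist_force: [0.0, 0.3, -2.4]
grip_width: 0.0386
```

```bash
python3 - <<'E'
from h import *
c=cap('wrist','w4.png');s=telemetry.observe();print(s['tool_pos'],np.degrees(s['orientation']),s['time_s'],s['wrist_force'])
cv2.imwrite('pics/w4c.png',cv2.resize(cv2.imread('pics/w4.png')[120:320,220:420],(600,600)))
print(proj(c,[.5478,.2095,.12]),proj(c,[.5478,.2095,.07]))
E
```

```text
[0.54738167 0.2085256  0.16721263] [1.79975335e+02 5.37030376e-02 1.18478080e+01] 8.2667 [ 0.65244455  0.4855843  -1.78395668]
(np.float64(317.97948991242316), np.float64(211.4661812795928)) (np.float64(318.30972654768664), np.float64(193.5681314343034))
```

View pics/w4c.png

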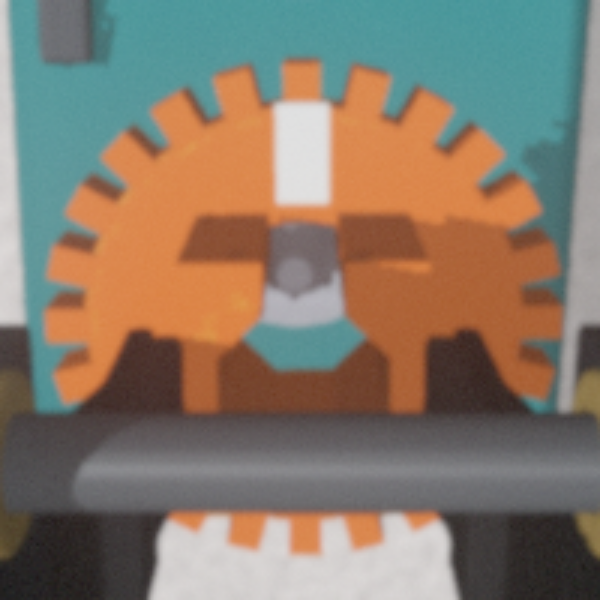

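The nose is visible in the bore at crop (297,272), which is full-image (319,210.7). It was predicted at (318,211.5), and the disc is centred about 1 mm off it. I'll lower slowly.

>>> move_arm(plan=[[[0,-0.5,0,0],[0,0,4,0],[0,0,5,0],[0,0,5,0],[0,0,5,0],[0,0,5,0],[0,0,5,0],[0,0,5,0],[0,0,3,0],[0,0,2,0],[0,0,0,0],[0,0,0,0]]])

```text
time_s: 9.27
tool_pos: [0.5481, 0.2093, 0.1282]
orientation: [3.142, -0.0, 0.206]
wrist_force: [-0.1, 0.1, -1.8]
grip_width: 0.0388
```

```bash
python3 - <<'E'
from h import *
s=telemetry.observe();print(s['tool_pos'],np.degrees(s['orientation']),s['time_s'],s['wrist_force'],s['wrist_torque'])
E
```

```text
[0.54805066 0.20928882 0.12823244] [ 1.79999743e+02 -1.42113770e-03  1.18206983e+01] 9.2667 [-0.13906023  0.08439468 -1.76457094] [0.03334155 0.01945216 0.02268676]
```

>>> move_arm(plan=[[[0,0,2,0],[0,0,3,0],[0,0,3,0],[0,0,3,0],[0,0,3,0],[0,0,3,0],[0,0,3,0],[0,0,3,0],[0,0,0,0],[0,0,0,0]]])

```text
time_s: 10.1
tool_pos: [0.5479, 0.2091, 0.105]
orientation: [3.142, 0.0, 0.206]
wrist_force: [-0.0, 0.0, -2.4]
grip_width: 0.0392
```

Free so far, with about 8 mm left.

>>> move_arm(plan=[[[0,0,2,0],[0,0,2,0],[0,0,1.5,0],[0,0,1,0],[0,0,0.5,0],[0,0,0,0],[0,0,0,0]]])

```text
time_s: 10.68
tool_pos: [0.548, 0.2092, 0.0982]
orientation: [3.142, -0.0, 0.206]
wrist_force: [0.4, 0.5, -1.2]
grip_width: 0.0389
```

>>> move_arm(plan=[[[0,0,0.5,0],[0,0,0.5,0],[0,0,0,0],[0,0,0,0]]])

```text
time_s: 11.02
tool_pos: [0.548, 0.2092, 0.0972]
orientation: [3.142, 0.0, 0.206]
wrist_force: [-0.7, 0.1, -2.1]
grip_width: 0.0387
```

>>> move_arm(plan=[[[0,0,0.5,0],[0,0,0.5,0],[0,0,0.5,0],[0,0,0,0],[0,0,0,0]]])

```text
time_s: 11.43
tool_pos: [0.5481, 0.2092, 0.0971]
orientation: [3.141, -0.0, 0.206]
wrist_force: [-2.0, -1.6, 6.2]
grip_width: 0.0391
```

It made contact at exactly the expected height, with an upward force. Releasing.

>>> move_arm(plan=[[[0,0,0,0],[0,0,0,0],[0,0,0,0],[0,0,0,0],[0,0,0,0],[0,0,0,0],[0,0,0,0],[0,0,0,0],[0,0,0,0]]], gripper=1)

```text
time_s: 12.18
tool_pos: [0.548, 0.2092, 0.0957]
orientation: [3.142, 0.0, 0.206]
wrist_force: [-0.7, 0.6, -0.8]
grip_width: 0.0848
```

>>> move_arm(plan=[[[0,0,-5,0],[0,0,-10,0],[0,0,-15,0],[0,0,-20,0],[0,0,-20,0],[0,0,-20,0],[0,0,-20,0],[-20,0,-10,0],[-20,0,0,0],[-10,0,0,0],[0,0,0,0],[0,0,0,0]]])

```text
time_s: 13.18
tool_pos: [0.4994, 0.199, 0.2169]
orientation: [3.141, -0.002, 0.206]
wrist_force: [0.0, 0.4, -0.2]
grip_width: 0.0869
```

```bash
python3 - <<'E'
from h import *
c=cap('wrist','w5.png');s=telemetry.observe();print(s['tool_pos'],s['time_s'],s['wrist_force'])
b=cap('scene');i=b['image'][140:260,340:500,::-1]
w=cv2.imread('pics/w5.png')[40:280,160:480]
cv2.imwrite('pics/end.png',np.hstack([cv2.resize(w,(440,330)),cv2.resize(i,(360,330))]))
E
```

```text
[0.49977398 0.19893412 0.21652946] 13.2333 [-0.40871797  1.59408115  0.47972875]
```

View pics/end.png

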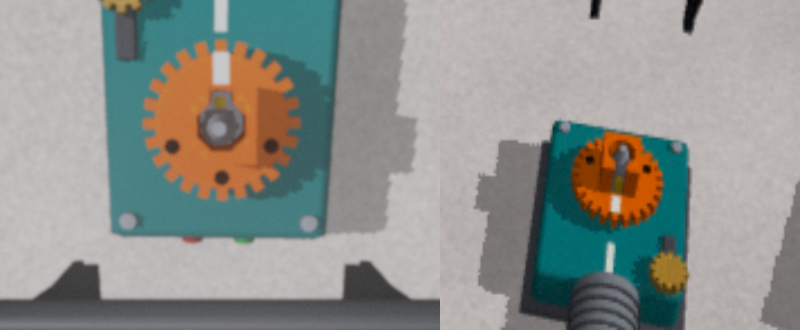

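The cog is home on the flange. Its stripe, crop (221,67), is in line with the housing stripe at (220,15), with the spline inside the keyway, and the gripper is clear.

```bash
python3 -c "
from station import env
print(env.sign_off())"
```

```text
the job is handed in; nothing more can be done
None
```

I took the largest orange cog by its boss flats, slid it onto the spindle with the keyway on the yellow spline, let go, and handed the job in. It took about 13 s of robot time, against the 38 s limit.

- **Seating:** first contact came at tool height 0.0971 m, within about 0.1 mm of the height I had worked out for the seat. The force there was about 6 N upward, about 8 N above the free reading.
- **Final pictures:** the cog sits flat, with its stripe in line with the housing stripe and the spline in the keyway. The gripper is open and well clear.
- **Disagreement:** the top camera and the wrist camera differed by about 2–3 mm on the positions of the cog and the seat. I used the wrist camera's values, and the insertion went down without resistance.
- **Not checked:** I did not re-measure the blue and green cogs afterwards. The arm stayed high when passing them, and I saw no sign of contact.

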